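Free the profile template from the ratchet clamp

ROBOT

A 7-joint arm with a two-finger parallel gripper is mounted at the origin on the work surface. World frame = base frame: x ahead of the robot, y to its left, z up, the work surface at z = 0. Lengths are in m, angles in degrees, forces in N, time in s.
With the tool pointing down it reaches from about 0.425 to 0.95 m from the base axis. Payload 16.7 kg.
Tool frame: the origin (TCP) lies at the very end of the fingers, on their centre line; the grasp point (between the pads) lies 19 mm behind it; z points along the fingers, y is the direction in which the jaws open and shut (so a half turn about z gives the same grasp; the last joint's range is limited). The gripper opens to 94 mm and grips with 3 to 60 N. Pads are 16 mm wide; open, the fingers measure 119 mm over their backs; the gripper's body (75 mm by 177 mm) begins 78 mm behind the grasp point.
Start: joints at [65.174, 24.414, 4.234, 92.017, -1.954, 63.644, -3.845], TCP at [0.189, -0.648, 0.205] pointing down, gripper open.
Joint ranges: [-163.25, 163.25], [-28.42, 122.38], [-70.27, 78.77], [12.13, 141.07], [-58.53, 238.53], [9.26, 117.41], [-156.51, 156.51]. Speed limits (degrees/s): [108.29, 108.29, 136.94, 136.94, 172.46, 172.46, 172.46].

INTERFACE

Orientations are given as a 3x3 rotation matrix whose columns are the frame's x, y, z axes.
In Python, from cell import manip, optics, ticket gives the robot as it stands.
- The arm moves only by the tool carry_out, never from a script. Its argument "motion" is one flat list of numbers, 5 for each row, row after row: the opening, from 0 (shut) to 1 (fully open), then the shift along the tool's x, y, z in mm, then the turn about the tool's z in degrees. In form: [jaw, dx, dy, dz, turn, jaw, dx, dy, dz, turn, ...]. A call has 1 to 12 rows; each row shifts and turns the commanded pose from where the row before left it, along the tool's axes as they then stand; what a row does not reach is not made up. A row lasts 1/12 s, in which the tool goes at most 41.7 mm and 7.16 degrees, less where a joint would pass 70% of its speed; a pose out of reach is approached as far as the arm can. A call is refused whole if a number of a shift passes 41.7 or a number of a turn 7.16, either way. A call with a gripper value outside its range is refused whole. The fingers move at their own pace and stop on an object; "force" is the grip in N (left out, the last holds). Time passes only in rows, so rows that do not move let the fingers close. It gives the time, the measured TCP pose, the force and the opening at its end, in the units of the state.
- manip.observe(): the state, without advancing time (a new reading comes with each control period).
- optics.grab_frame(name): name is "scene" or "top" or "wrist"; returns a dict with "pixels" (400x640x3 uint8, red, green, blue), "intrinsics" (3x3 intrinsics, pixels), "R" (3x3) and "t" (3): a world point X has camera coordinates R X + t. Camera axes: x right, y down, z forward; pixel columns grow to the right and rows downward; lengths in m; the calibration is good to about 2 mm. A picture is of the moment at which its call begins. There is no depth.
- ticket.finish_job(): hands the job in, once; it reports no verdict.
The state is a dict: "clock": time; "joint_pos": joint angles; "joint_velocities": joint speeds; "joint_torque": joint torques, N m; "eef_pos": TCP position; "tool_rot": TCP orientation; "force": force on the tool from outside, world axes, zero at the start; "ft_torque": the same for the moment, N m; "opening": finger opening in m.
Only numpy, scipy, OpenCV 4.12 (cv2) and the standard library are available. Lean on these libraries where they do the work, as an engineer would, in place of code of your own. Each camera call takes 0.05 s, during which the arm holds its last target.

TASK

The aluminium profile template is pinned down under the clamp arm. Flip the direction lever of the clamp's ratchet to the loosening side, then swing the handle to and fro to undo the screw, never tightening it, until the arm's pin stands clear of the template. Draw the template out, lay it flat inside the shallow wooden tray and let go, leaving the pots, the brush pot and the spatula where they stand.

Things in the scene. Friction and masses are not known exactly. Their poses are not given: they have to be found in the camera images.
- clamp: Grey screw clamp, bolted to the table. Origin: on the table, under the axis of its vertical screw. Base plate 130 x 210 x 12 mm. Its own -y axis points from the screw along the steel rail (24 mm wide, top 40 mm above the table, from 30 to 125 mm from the screw axis) on which the template lies; its +y axis points to where the ratchet handle stands at mid swing. Two steel stop pins (12 mm thick, 100 mm high, at x = +-53, y = 45 mm) limit the handle's swing.
- screw (a joint): Angle of the clamp screw (brass hex head inside the ratchet's round head, top 109 mm above the table), rad; positive = anticlockwise seen from above = loosening (ordinary right-hand thread). Starts near 0 (clamped, never above 0.1), runs to 2.7. Each rad of loosening raises the clamp arm 3 mm. Stiff: 0.25 N m. Only the ratchet can turn it.
- clamp_foot (a point): Centre of the underside of the clamp arm's round foot (22 mm wide), 45 mm from the screw axis on the clamp's -y side, 48.4 mm above the table when clamped. A 7 mm pin stands 5.4 mm down out of it, into the template's hole; it comes free of the hole (template still flat on the rail) once the screw has been loosened by about 1.7 rad. The arm (30 mm wide) ends 62 mm from the screw axis; its top is at 70 mm when clamped.
- handle (a joint): Angle of the ratchet's handle about the screw axis, rad; 0 = along the clamp's +y axis, positive = anticlockwise from above; free between stops at -0.65 and 0.65, stays where it is left (0.35 N m of drag; about 0.7 N m, 5 N at the grip, when it turns the screw). It drives the screw only towards the side to which the direction lever points and ratchets freely the other way. 20 teeth: after each reversal up to 0.32 rad is lost before it takes hold.
- handle_grip (a point): Point in the middle of the black rubber grip of the handle, 135 mm from the screw axis, 96 mm above the table. The grip is a level bar 18 mm wide, 16 mm high (88 to 104 mm above the table), 96 to 171 mm from the axis. The ratchet's round head is 68 mm across, 84 to 108 mm above the table.
- lever (a joint): Angle of the ratchet's direction lever, rad; 0 = pointing straight out along the handle, positive = swung anticlockwise from above. Limits -0.55 and 0.55. It starts near -0.5 (handle drives clockwise = tightens); near +0.5 the handle drives anticlockwise = loosens. It stays where it is put (in use it may creep back by up to 0.1); about 4 to 5 N at its tip moves it.
- lever_tip (a point): Point near the free end of the dark steel direction lever, 120 mm above the table. The lever is an upright fin 8 mm thick that stands on the ratchet head from 108 to 127 mm above the table, pivots on the handle's centre line 41 mm from the screw axis, and reaches 30 mm from its pivot, outwards along the handle (this point is 26 mm from the pivot).
- template: Bare aluminium profile template, a flat plate 130 x 44 x 8 mm, about 0.1 to 0.2 kg, lying flat on the clamp rail, its underside 40 mm above the table. Origin: centre of its underside, 97 mm from the screw axis. Its x axis runs along its length, from the square end with the 13 mm hole (at x = -52 mm, under the clamp arm) to the rounded end (+x), its sides are parallel from x = -65 to +45 mm; it overhangs the rail by 10 mm on each side. Centre of mass at about its origin.
- tray: Shallow light-wood tray with a rim, fixed, 190 x 130 mm outside, walls 6 mm thick, 18 mm high in all, empty; it stands to the left or to the right of the clamp. Origin: centre of its underside, x along its length. The inner floor is 6 mm above the table.
- vase: Bystander: white porcelain vase with a narrow neck, 165 mm tall, 74 mm across its belly. Origin: centre of its underside.
- jar: Bystander: white lidded jar, 75 mm tall, 62 mm across. Origin: centre of its underside.
- mug: Bystander: white mug with a handle, 85 mm tall, 72 mm across. Origin: centre of its underside.
- cup: Bystander: small white cup, 55 mm tall, 64 mm across. Origin: centre of its underside.
- bowl: Bystander: white bowl, 50 mm tall, 120 mm across. Origin: centre of its underside.
- brush_pot: Bystander: terracotta pot with brushes in it, 100 mm tall (brushes to 200 mm), 76 mm across. Origin: centre of its underside.
- spatula: Bystander: potter's spatula lying on the table, 170 mm long. Origin: its middle, at the table.
Not all that is in view belongs to the job. What is meant by the template is not orange, and is the larger of those in its own colour. Of the things that look like the tray, the smaller one is meant.

How it is judged (in metres and radians):
On the way, in this order (a step that is already met when the one before it is completed fails the run):
1. the direction lever is on the loosening side (above 0.3 rad) while the screw is still tight (below 0.3 rad) (value of joint lever above 0.3 rad and value of joint screw below 0.3 rad), for 0.2 s.
2. the screw has been loosened to beyond 1.6 rad (value of joint screw above 1.6 rad), for 0.2 s.
At the end, for the whole second after the job is handed in: The template lies flat (within 0.1 rad) and at rest on the tray's floor, its centre within 50 mm of the tray's centre along the tray and 45 mm across, underside less than 12 mm above the table; the screw is still loosened beyond 1.6 rad (x of template in the frame of tray between -0.05 and 0.05 m and y of template in the frame of tray between -0.045 and 0.045 m and z of template in the frame of tray below 0.012 m and angle between template's own z axis and vertical below 0.1 rad and linear speed of template below 0.02 m/s and value of joint screw above 1.6 rad); the robot touches nothing.
It fails at once if the screw is tightened further (below -0.06 rad) (value of joint screw below -0.06 rad).
It fails at once if a bystander is moved by more than 25 mm (distance of any of vase, jar, mug, cup, bowl, brush_pot, spatula from where it was at the start of the episode above 0.025 m).
It fails at once if a bystander is tipped over (angle between any of vase, jar, mug, cup, bowl, brush_pot, spatula's own z axis and vertical above 0.4 rad).
It also fails if it takes over 72 s, if anything falls off the work surface, if the arm or the gripper's body presses on something with over 40 N, if the wrist force passes 120 N, or if a joint passes its speed limit or range.

## Working session

There is one attempt and no reset: what is moved stays moved. The work goes in short steps, Python scripts to look and compute and a tool call to move; the robot and the scene stay as the last step left them, time stands still between calls to the robot, and variables do not carry over. Pictures are saved under pics/ and viewed, and the job is handed in when it is done.

Besides the shell and the picture viewer there is one more tool, called after "Request:" as name(argument=value, ...) on one line, values as JSON. carry_out: Moves the arm, as the interface text tells. Its arguments: {"type":"object","properties":{"motion":{"type":"array","items":{"type":"number"}},"force":{"type":"number"}},"required":["motion"]}

```bash
mkdir -p pics; ls
python3 - <<'E'
from cell import manip, optics
import cv2,numpy as np
s=manip.observe()
for k in s: print(k,np.round(s[k],4).tolist())
for n in ["scene","top","wrist"]:
    f=optics.grab_frame(n); cv2.imwrite(f"pics/a_{n}.png",f["pixels"][...,::-1]); np.savez(f"pics/a_{n}.npz",**f)
    print(n,f["intrinsics"].round(1).tolist(),f["R"].round(3).tolist(),f["t"].round(3).tolist(), (-f["R"].T@f["t"]).round(3))
E
```

```text
pics
clock 0.0
joint_pos [65.1739, 24.4474, 4.2331, 92.0524, -1.9539, 63.6461, -3.8437]
joint_velocities [-0.008, 0.0276, 0.0059, -0.1076, 0.0091, -0.0785, -0.0368]
joint_torque [-0.0023, -93.5822, 3.6663, -45.4185, -0.0488, 0.02, 0.0001]
eef_pos [0.1888, -0.6476, 0.2048]
tool_rot [[0.96, 0.28, -0.0005], [0.28, -0.96, 0.0012], [-0.0001, -0.0013, -1.0]]
force [0.1321, 0.0524, 0.143]
ft_torque [0.0004, 0.0384, 0.0313]
opening 0.0941
scene [[516.7, 0.0, 316.3], [0.0, 516.7, 199.6], [0.0, 0.0, 1.0]] [[-0.74, 0.673, 0.006], [0.516, 0.574, -0.636], [-0.431, -0.467, -0.772]] [0.499, -0.166, 2.012] [1.322 0.7   1.445]
top [[444.4, 0.0, 327.4], [0.0, 444.4, 200.0], [0.0, 0.0, 1.0]] [[0.022, -1.0, 0.014], [-0.993, -0.024, -0.115], [0.115, -0.011, -0.993]] [-0.149, 0.604, 1.297] [ 0.454 -0.12   1.36 ]
wrist [[289.6, 0.0, 318.8], [0.0, 289.6, 198.1], [0.0, 0.0, 1.0]] [[0.279, -0.96, -0.0], [-0.934, -0.271, 0.231], [-0.222, -0.064, -0.973]] [-0.676, -0.023, 0.39] [ 0.253 -0.63   0.384]
```

View pics/a_scene.png

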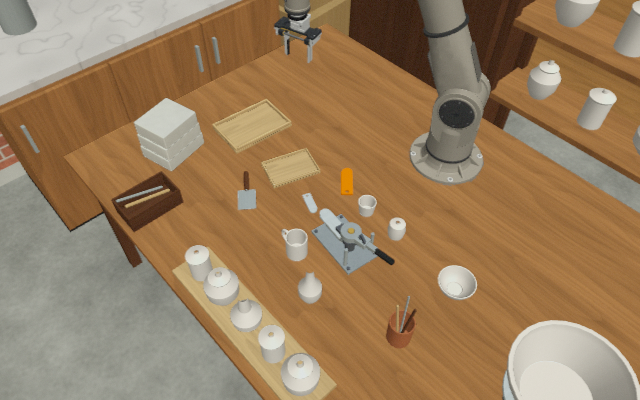

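View pics/a_top.png

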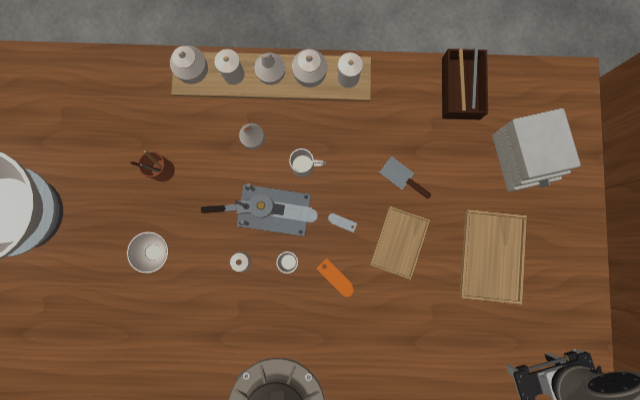

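View pics/a_wrist.png

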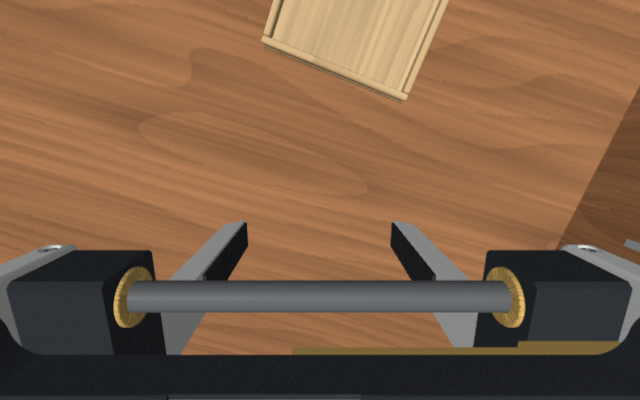

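The top view shows the clamp at about (265,208), with the handle pointing left to (213,209) and the template pointing right to (310,214). The smaller tray is at (400,243), the bigger decoy tray at (495,256), and the smaller silver decoy plate at (342,222). I'll enlarge the clamp area next.

Run:
```python
import cv2
a=cv2.imread("pics/a_top.png")[165:285,190:440]; cv2.imwrite("pics/b_top.png",cv2.resize(a,None,fx=3.2,fy=3.2,interpolation=cv2.INTER_CUBIC))
a=cv2.imread("pics/a_scene.png")[175:285,270:420]; cv2.imwrite("pics/b_scene.png",cv2.resize(a,None,fx=5,fy=5,interpolation=cv2.INTER_CUBIC))
```

```text
(no output)
```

View pics/b_top.png

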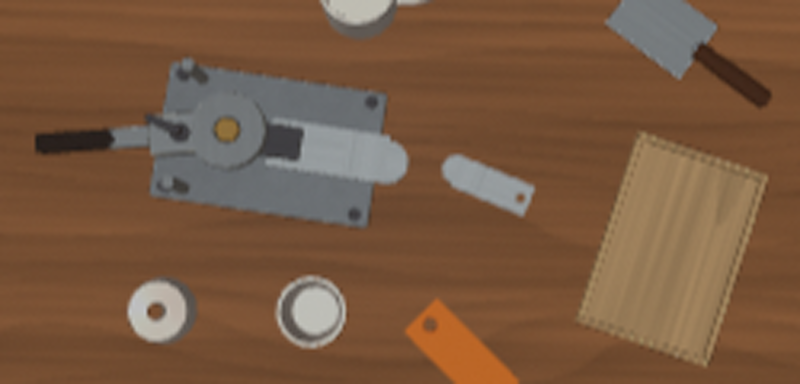

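View pics/b_scene.png

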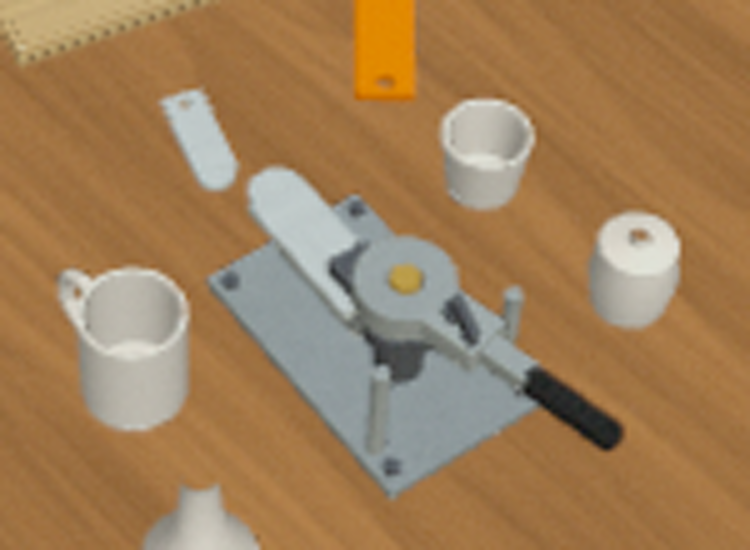

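```bash
cat > h.py <<'E'
import numpy as np,cv2
def load(n): 
    d=np.load(f"pics/{n}.npz"); return {k:d[k] for k in d}
def ray(f,px,z):
    px=np.atleast_2d(np.array(px,float)); d=np.c_[px,np.ones(len(px))]@np.linalg.inv(f["intrinsics"]).T@f["R"]
    c=-f["R"].T@f["t"]; return c+d*((z-c[2])/d[:,2])[:,None]
def proj(f,X):
    p=(np.atleast_2d(X)@f["R"].T+f["t"])@f["intrinsics"].T; return p[:,:2]/p[:,2:]
def two(f1,p1,f2,p2):
    P=[f["intrinsics"]@np.c_[f["R"],f["t"]] for f in(f1,f2)]
    X=cv2.triangulatePoints(P[0],P[1],np.array(p1,float).reshape(2,1),np.array(p2,float).reshape(2,1)); return (X[:3]/X[3]).ravel()
E
python3 - <<'E'
from h import *
t=load("a_top"); s=load("a_scene")
def blob(f,box,fn):
    im=cv2.cvtColor(f["pixels"],cv2.COLOR_RGB2HSV).astype(int); x0,y0,x1,y1=box
    m=np.zeros(im.shape[:2],np.uint8); m[y0:y1,x0:x1]=fn(im[...,0],im[...,1],im[...,2])[y0:y1,x0:x1]
    return m
# brass
for f,b in((t,(245,190,280,220)),(s,(335,215,365,245))):
    m=blob(f,b,lambda h,S,v:(h>12)&(h<30)&(S>120)); 
    ys,xs=np.nonzero(m); c=(xs.mean(),ys.mean()); print("brass",c,len(xs),ray(f,c,.109).round(4))
for f,b in((t,(195,200,228,222)),(s,(370,240,400,270))):
    m=blob(f,b,lambda h,S,v:(v<62)); 
    r=cv2.minAreaRect(np.argwhere(m)[:,::-1].astype(np.float32)); print("grip",r,ray(f,r[0],.100).round(4), m.sum())
# plate grey
m=blob(t,(225,170,330,245),lambda h,S,v:(S<70)&(v>70))
m=cv2.morphologyEx(m,cv2.MORPH_CLOSE,np.ones((5,5)))
cs,_=cv2.findContours(m,0,2)
print([ (cv2.contourArea(c),cv2.boundingRect(c)) for c in cs if cv2.contourArea(c)>20])
# tray
m=blob(t,(365,200,435,285),lambda h,S,v:(S<125)&(v>90))
cs,_=cv2.findContours(m,0,2); c=max(cs,key=cv2.contourArea); r=cv2.minAreaRect(c); bx=cv2.boxPoints(r)
print("tray",r); P=ray(t,bx,.018); print(P.round(4),P.mean(0).round(4),np.linalg.norm(np.diff(P,axis=0),axis=1))
E
```

```text
brass (np.float64(260.5853658536585), np.float64(205.02439024390245)) 41 [[0.5803 0.0547 0.109 ]]
brass (np.float64(355.88038277511964), np.float64(221.69856459330143)) 209 [[0.5431 0.0459 0.109 ]]
grip ((212.48223876953125, 208.7512664794922), (5.842257976531982, 23.226537704467773), 85.91438293457031) [[0.5673 0.1917 0.1   ]] 137
grip ((383.8243103027344, 256.4459228515625), (21.389564514160156, 5.347391128540039), 35.53767776489258) [[0.5689 0.1945 0.1   ]] 116
[(3060.5, (225, 183, 93, 53)), (85.0, (292, 170, 21, 7))]
tray ((399.7500305175781, 242.25001525878906), (43.323204040527344, 63.24554443359375), 18.434947967529297)
[[ 0.4157 -0.2642  0.018 ]
 [ 0.5977 -0.323   0.018 ]
 [ 0.5589 -0.4482  0.018 ]
 [ 0.3779 -0.3875  0.018 ]] [ 0.4875 -0.3557  0.018 ] [0.19123094 0.13107711 0.19083474]
```

Run:
```python
from h import *
t=load("a_top"); s=load("a_scene")
T=lambda x,y:(x/3.2+190-.35,y/3.2+165-.35); S=lambda x,y:(x/5+270-.4,y/5+175-.4)
print("brass s",ray(s,S(405,278),.109), "2view",two(t,(260.6,205.0),s,S(405,278)))
c=[T(*p) for p in((174,62),(386,92),(367,228),(150,194))]
P=ray(t,c,.012); print("plate",P.round(4).tolist(),P.mean(0),np.linalg.norm(P-np.roll(P,1,0),axis=1))
d=P[1]+P[2]-P[0]-P[3]; print("plate long dir -y:",np.degrees(np.arctan2(d[1],d[0])))
# bolts(4) : plate; pins tops z=.1 + bottoms
pins=[T(186,66),T(167,182)]; print("pins",ray(t,pins,.1).round(4).tolist(), ray(s,[S(514,291),S(381,370)],.1).round(4).tolist())
print("lever tip top",ray(t,T(149,119),.127),ray(s,S(453,299),.127),"pivotend",ray(t,T(184,133),.127),ray(s,S(475,336),.127))
print("templ round end",ray(t,T(408,162),.048),ray(s,S(257,177),.048))
g=ray(t,(212.48,208.75),.104); print("grip",g)
```

```text
brass s [[0.57973236 0.05861996 0.109     ]] 2view [0.57931257 0.05637983 0.10643396]
plate [[0.6534, 0.1213, 0.012], [0.6294, -0.0819, 0.012], [0.4995, -0.0675, 0.012], [0.5268, 0.1384, 0.012]] [0.57729008 0.02757981 0.012     ] [0.12774857 0.20465893 0.13075246 0.20767849]
plate long dir -y: -97.15282854016553
pins [[0.637, 0.0947, 0.1], [0.533, 0.107, 0.1]] [[0.53, 0.1084, 0.1], [0.6359, 0.0948, 0.1]]
lever tip top [[0.58577287 0.12021693 0.127     ]] [[0.57882021 0.09894906 0.127     ]] pivotend [[0.57426515 0.08932153 0.127     ]] [[0.58873551 0.12787118 0.127     ]]
templ round end [[ 0.55997651 -0.10502663  0.048     ]] [[ 0.56113787 -0.10007471  0.048     ]]
grip [[0.56697261 0.19072079 0.104     ]]
```

Request:
carry_out(motion=[0,26,-26,0,0,0,26,-26,0,0,0,26,-26,0,0,0,26,-26,0,0,0,26,-26,0,0,0,26,-26,0,0,0,26,-26,0,0,0,26,-26,0,0,0,26,-26,0,0,0,26,-26,0,0,0,26,-26,0,0,0,26,-26,0,0], force=30)

```text
clock: 1.15
eef_pos: [0.4015, -0.2594, 0.2056]
tool_rot: [[0.96, 0.28, 0.0], [0.28, -0.96, -0.0], [0.0, 0.0, -1.0]]
force: [1.2, -0.6, -0.7]
opening: 0.0173
```

Request:
carry_out(motion=[0,26,-26,0,0,0,26,-26,0,0,0,26,-26,0,0,0,26,-26,0,0,0,26,-26,0,0,0,26,-26,0,0,0,26,-26,0,0,0,26,-26,0,0,0,26,-26,0,0,0,26,-26,0,0,0,26,-26,0,0,0,26,-26,0,0])

```text
clock: 2.15
eef_pos: [0.6139, 0.1273, 0.2053]
tool_rot: [[0.96, 0.28, -0.0], [0.28, -0.96, -0.0], [-0.0, 0.0, -1.0]]
force: [0.8, 0.0, -0.1]
opening: 0.0004
```

Request:
carry_out(motion=[0,0,0,0,-7,0,0,0,0,-7,0,0,0,0,-7,0,0,0,0,-7,0,0,0,0,-7,0,0,0,0,-7,0,0,0,0,-7,0,0,0,0,-7,0,0,0,0,-7,0,0,0,0,-7,0,0,0,0,-7,0,0,0,0,-2])

```text
clock: 3.15
eef_pos: [0.6132, 0.1256, 0.2052]
tool_rot: [[-0.099, 0.995, -0.001], [0.995, 0.099, 0.0], [0.0, -0.001, -1.0]]
force: [0.9, -0.6, -0.8]
opening: 0.0006
```

Request:
carry_out(motion=[0,2,5,20,0,0,0,2,24,0,0,0,0,24,0,0,0,0,16,0,0,0,0,8,0,0,0,0,0,0])

```text
clock: 3.65
eef_pos: [0.6191, 0.1281, 0.1117]
tool_rot: [[-0.092, 0.996, -0.003], [0.996, 0.092, -0.0], [-0.0, -0.003, -1.0]]
force: [-0.4, 0.1, 0.1]
opening: 0.0005
```

```bash
cat > snap.py <<'E'
import sys
from cell import manip,optics
from h import *
n=sys.argv[1]
out=[]
for k in sys.argv[2].split(","):
    f=optics.grab_frame(k); np.savez(f"pics/{n}_{k}.npz",**f)
    im=f["pixels"][...,::-1]
    if k=="top": im=cv2.resize(im[150:280,190:350],None,fx=4.8,fy=4.5,interpolation=cv2.INTER_CUBIC)
    if k=="scene": im=cv2.resize(im[165:285,270:420],None,fx=5,fy=5,interpolation=cv2.INTER_CUBIC)
    cv2.imwrite(f"pics/{n}_{k}.png",im)
s=manip.observe(); print(s["clock"],s["eef_pos"].round(4),s["force"].round(1),s["opening"].round(4),np.round(s["joint_pos"],0))
E
python3 snap.py c scene,wrist
```

```text
Traceback (most recent call last):
  File "snap.py", line 12, in <module>
    s=manip.observe(); print(s["clock"],s["eef_pos"].round(4),s["force"].round(1),s["opening"].round(4),np.round(s["joint_pos"],0))
                                                                                  ^^^^^^^^^^^^^^^^^^
AttributeError: 'float' object has no attribute 'round'
```

View pics/c_scene.png

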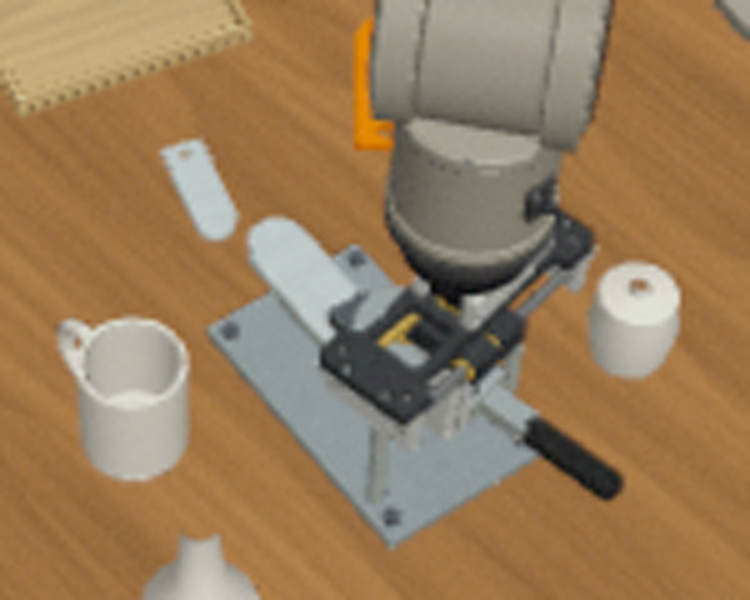

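View pics/c_wrist.png

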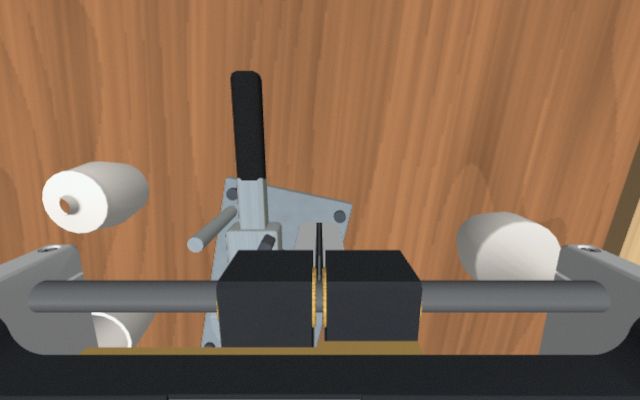

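The wrist view shows the lever tip at (266,243), left of the closed fingers at (320,240), and the handle grip up at (248,120). So I push towards -y of the tool.

Request:
carry_out(motion=[0,0,-6,0,0,0,0,-6,0,0,0,0,-5,0,0,0,0,-4,0,0,0,0,-4,0,0,0,0,-4,0,0,0,0,-4,0,0,0,0,-4,0,0,0,0,-4,0,0,0,0,-3,0,0,0,0,0,0,0])

```text
clock: 4.67
eef_pos: [0.5765, 0.1245, 0.1144]
tool_rot: [[-0.092, 0.996, 0.002], [0.996, 0.092, 0.0], [0.0, 0.002, -1.0]]
force: [3.4, 1.9, 0.9]
opening: 0.0005
```

```bash
sed -i 's/s\["opening"\].round(4)/s["opening"]/' snap.py; python3 snap.py d scene,wrist
```

```text
4.7667 [0.5766 0.1245 0.1142] [1.9 0.7 1.8] 0.0005494725313130772 [ 12.  27. -39. 106.  21.  54. -31.]
```

View pics/d_scene.png

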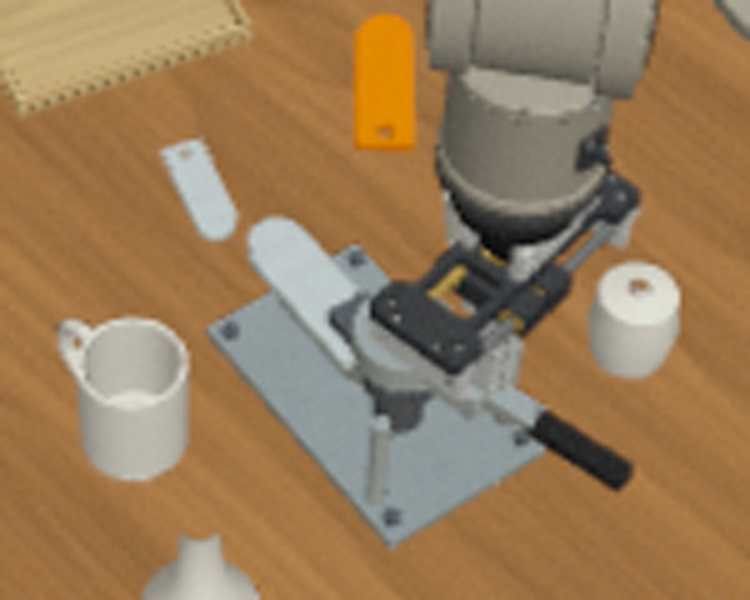

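View pics/d_wrist.png

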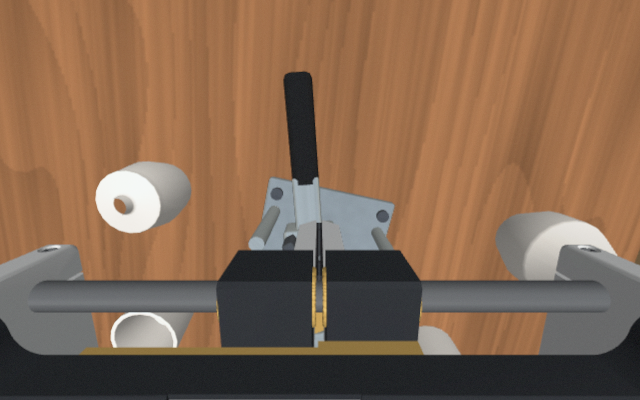

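Request:
carry_out(motion=[0,0,-3,0,0,0,0,-3,0,0,0,0,-3,0,0,0,0,-3,0,0,0,0,-2,0,0,0,0,0,0,0,0,0,0,0,0])

```text
clock: 5.35
eef_pos: [0.5633, 0.1236, 0.1141]
tool_rot: [[-0.092, 0.996, 0.002], [0.996, 0.092, 0.001], [0.001, 0.002, -1.0]]
force: [6.7, 2.5, -0.1]
opening: 0.0002
```

Request:
carry_out(motion=[0,0,15,0,0,0,0,15,-20,0,0,0,20,-30,0,0,0,30,-35,0,0,0,40,0,0,0,0,40,0,0])

```text
clock: 5.85
eef_pos: [0.7206, 0.1372, 0.1978]
tool_rot: [[-0.091, 0.996, 0.003], [0.996, 0.091, -0.0], [-0.001, 0.003, -1.0]]
force: [-0.5, -0.7, 0.0]
opening: 0.0004
```

```bash
python3 snap.py e scene,wrist,top
```

```text
6.0 [0.7197 0.1374 0.1933] [0.5 0.5 0.3] 0.0006796219162828864 [  8.  35. -37.  82.  21.  70. -26.]
```

View pics/e_scene.png

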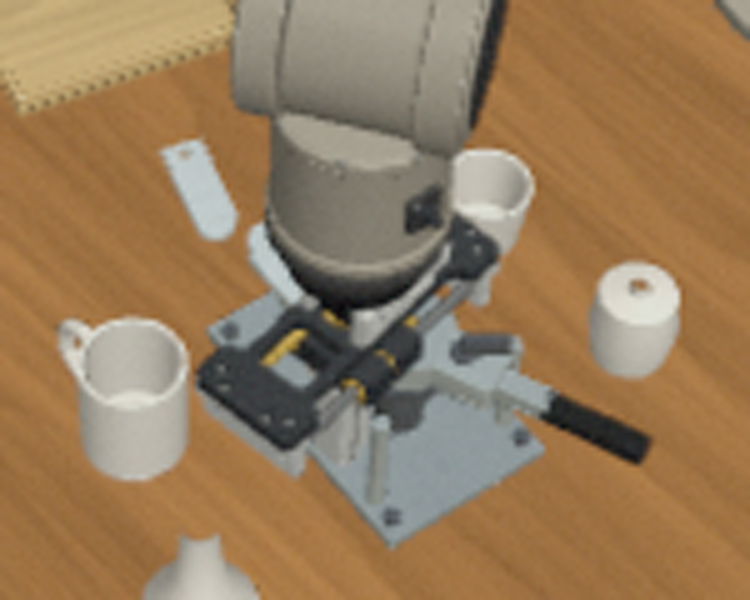

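View pics/e_wrist.png

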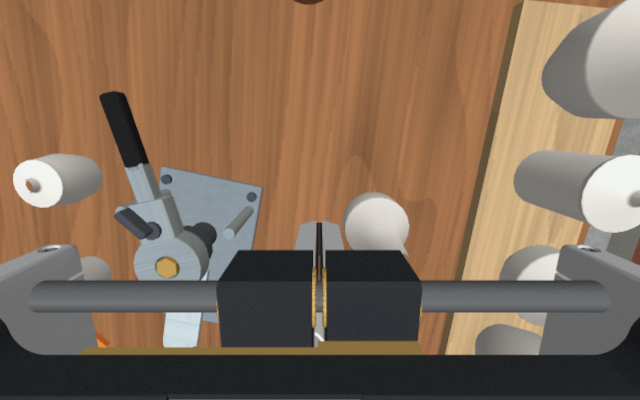

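View pics/e_top.png

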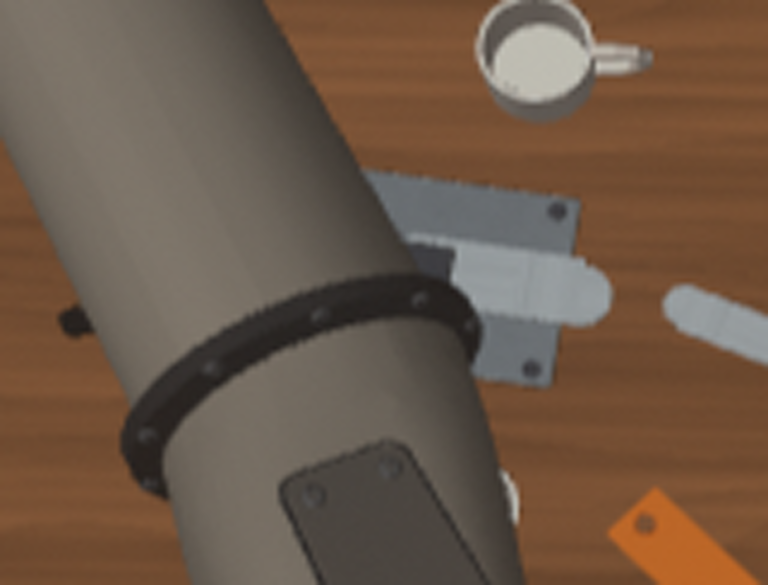

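The wrist view shows the lever from its pivot at (152,232) to its tip at (118,208), now on the anticlockwise side. The handle runs from (167,266) to (113,95). I'll compute both angles from rays.

Run:
```python
from h import *
w=load("e_wrist")
m=(w["pixels"].max(2)<45); m[:, :90]=0; m[:,160:]=0; m[:85]=0; m[172:]=0
r=cv2.minAreaRect(np.argwhere(m)[:,::-1].astype(np.float32)); print(r,m.sum())
ax=ray(w,(167,267),.109)[0]; g=ray(w,r[0],.100)[0]; p=ray(w,(153,232),.127)[0]; q=ray(w,(118,208),.127)[0]
az=lambda d:np.degrees(np.arctan2(d[1],d[0]))
print("axis",ax,"grip",g,np.linalg.norm(g-ax),az(g-ax),"lever",p,q,np.linalg.norm(q-p),az(q-p))
```

```text
((124.011474609375, 128.6809539794922), (79.6391830444336, 23.929960250854492), 69.67686462402344) 1793
axis [0.58138429 0.05553949 0.109     ] grip [0.54197259 0.18661734 0.1       ] 0.13717027890864353 106.73466535317347 lever [0.57936921 0.09899118 0.127     ] [0.54961623 0.11888844 0.127     ] 0.03579303051990469 146.22744103897986
```

Run:
```python
from h import *
t=load("a_top"); s=load("a_scene")
print("jar",ray(t,(239,262),.07)[0],"cup",ray(t,(287,262),.055)[0],"vase",ray(t,(251,131),.14)[0],"mug",ray(t,(302,160),.085)[0],"brush",ray(t,(152,164),.09)[0],"bowl",ray(t,(148,252),.045)[0])
R=np.array([[-0.091,0.996],[0.996,0.091]])
print(R.T@(np.array([.5417,.1853])-np.array([.7197,.1374])))
```

```text
jar [0.41859544 0.11536503 0.07      ] cup [ 0.42126428 -0.02096708  0.055     ] vase [0.78531437 0.08549949 0.14      ] mug [ 0.71752134 -0.0572304   0.085     ] brush [0.69379372 0.37498212 0.09      ] bowl [0.44097698 0.38647064 0.045     ]
[ 0.0639064 -0.1729291]
```

Request:
carry_out(motion=[0.45,13,-35,0,0,0.45,13,-35,0,0,0.45,13,-35,0,0,0.45,13,-35,0,0,0.45,12,-33,0,0,0.45,0,0,0,-6,0.45,0,0,0,-5.5,0.45,0,0,20,0,0.45,0,0,20,0,0.45,0,0,10,0,0.45,0,0,0,0])

```text
clock: 6.92
eef_pos: [0.5386, 0.1845, 0.1432]
tool_rot: [[-0.289, 0.957, -0.004], [0.957, 0.289, -0.001], [-0.0, -0.004, -1.0]]
force: [-0.7, -0.3, -0.7]
opening: 0.0425
```

```bash
python3 snap.py f scene,wrist
```

```text
7.0167 [0.5402 0.1854 0.1455] [-0.7 -0.2  0.8] 0.04218638946781835 [  9.  24. -44. 107.  20.  57. -26.]
```

View pics/f_wrist.png

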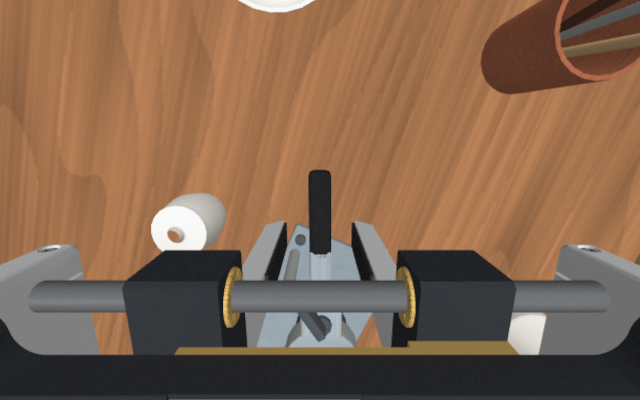

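The handle lies midway between the fingers (column 320). I'll lower over it and cage it loosely.

Request:
carry_out(motion=[0.45,0,0,20,0,0.45,0,0,20,0,0.45,0,0,15,0,0.45,0,0,10,0,0.26,0,0,0,0,0.26,0,0,0,0,0.26,0,0,0,0])

```text
clock: 7.6
eef_pos: [0.5413, 0.1858, 0.0814]
tool_rot: [[-0.288, 0.958, 0.001], [0.958, 0.288, 0.001], [0.0, 0.001, -1.0]]
force: [-0.4, 0.7, 0.3]
opening: 0.0266
```

```bash
python3 snap.py g scene,wrist; python3 -c "
import numpy as np
for d in (6,7):
  a=np.radians(d); print(d,135*np.sin(a),135*(1-np.cos(a)))"
```

```text
7.7 [0.5413 0.1856 0.0813] [ 0.5 -0.2 -0.4] 0.024600857740556897 [  7.  29. -41. 110.  24.  51. -29.]
6 14.111342541133219 0.7395441252831059
7 16.45236135969491 1.0062695284215324
```

View pics/g_scene.png

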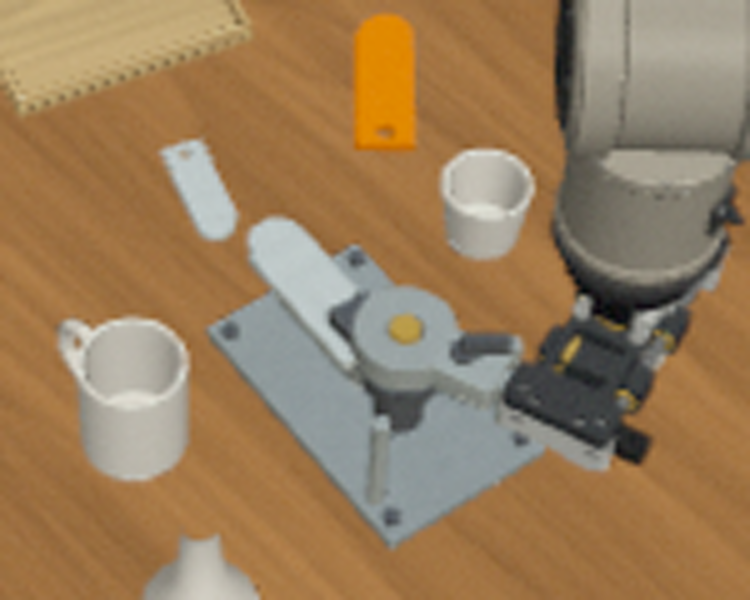

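Request:
carry_out(motion=[0.26,-1,16.5,0,7,0.26,-1,16.5,0,7,0.26,-1,16.5,0,7,0.26,-1,16.5,0,7,0.26,-1,16.5,0,7,0.26,-1,16.5,0,7,0.26,-1,16.5,0,7,0.26,-1,16.5,0,7,0.26,0,7,0,3,0.26,0,0,0,0])

```text
clock: 8.53
eef_pos: [0.6721, 0.1553, 0.0808]
tool_rot: [[0.676, 0.737, 0.001], [0.737, -0.676, 0.0], [0.001, 0.001, -1.0]]
force: [-0.1, -0.3, 0.7]
opening: 0.0243
```

```bash
cat > pol.py <<'E'
from cell import manip
import numpy as np
s=manip.observe(); d=s["eef_pos"][:2]-np.array([.5805,.056]); x=s["tool_rot"][:,0]
print("r",np.hypot(*d),"az",np.degrees(np.arctan2(d[1],d[0])),"toolaz",np.degrees(np.arctan2(x[1],x[0])),"z",s["eef_pos"][2],"F",s["force"].round(1),s["opening"],np.round(s["joint_pos"]),s["clock"])
E
python3 pol.py
```

```text
r 0.13510116620233356 az 47.292374369828636 toolaz 47.50564477219577 z 0.08077621200195398 F [-0.1 -0.3  0.7] 0.024321486666545232 [ -1.  35. -25.  94.  17.  55. -74.] 8.5333
```

```bash
python3 snap.py i scene,wrist
```

```text
8.6333 [0.6708 0.1565 0.0806] [0.2 0.5 0.1] 0.024505278672422724 [ -1.  35. -25.  95.  17.  55. -74.]
```

View pics/i_scene.png

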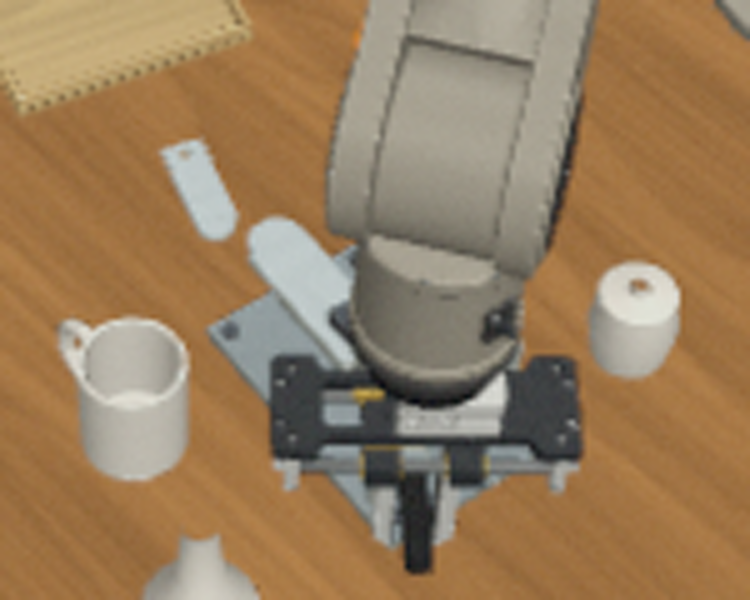

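Request:
carry_out(motion=[0.26,-1,-16.5,0,-7,0.26,-1,-16.5,0,-7,0.26,-1,-16.5,0,-7,0.26,-1,-16.5,0,-7,0.26,-1,-16.5,0,-7,0.26,-1,-16.5,0,-7,0.26,-1,-16.5,0,-7,0.26,-1,-16.5,0,-7,0.26,-1,-16.5,0,-7,0.26,-1,-16.5,0,-7,0.26,0,-5,0,-2,0.26,0,0,0,0])

```text
clock: 9.63
eef_pos: [0.5112, 0.1732, 0.0806]
tool_rot: [[-0.5, 0.866, 0.001], [0.866, 0.5, -0.001], [-0.001, 0.0, -1.0]]
force: [-0.3, -0.0, 0.1]
opening: 0.0243
```

```bash
python3 pol.py; python3 snap.py j scene,wrist
```

```text
r 0.13619074425725972 az 120.605075907256 toolaz 120.03198624548567 z 0.08063274772838992 F [-0.3 -0.   0.1] 0.024330130982085238 [ 11.  27. -45. 114.  25.  49. -18.] 9.6333
9.7333 [0.5124 0.1737 0.0806] [-0.4  1.  -0.2] 0.02445493736275193 [ 11.  27. -45. 113.  25.  49. -18.]
```

View pics/j_scene.png

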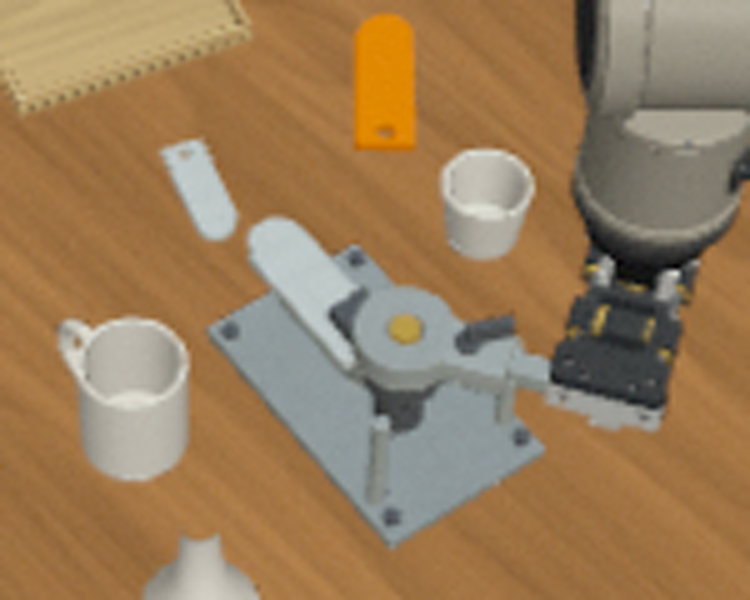

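View pics/j_wrist.png

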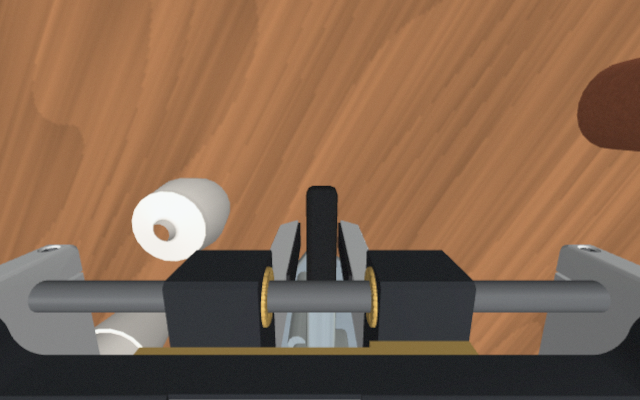

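The lever still sits on the loosening side in the scene view at (485,333), and the handle is next to its stop. I'll do the second return and loosening stroke.

Request:
carry_out(motion=[0.26,-1,16.5,0,7,0.26,-1,16.5,0,7,0.26,-1,16.5,0,7,0.26,-1,16.5,0,7,0.26,-1,16.5,0,7,0.26,-1,16.5,0,7,0.26,-1,16.5,0,7,0.26,-1,16.5,0,7,0.26,-1,16.5,0,7,0.26,-1,16.5,0,7,0.26,0,5,0,2,0.26,0,0,0,0])

```text
clock: 10.73
eef_pos: [0.6715, 0.1559, 0.0799]
tool_rot: [[0.673, 0.74, 0.0], [0.74, -0.673, -0.0], [-0.0, 0.0, -1.0]]
force: [-0.2, 0.7, 0.0]
opening: 0.0244
```

```bash
python3 pol.py
```

```text
r 0.1351644016566799 az 47.66020658570451 toolaz 47.699087545001184 z 0.07989502176790643 F [-0.2  0.7  0. ] 0.02443568680917285 [ -1.  35. -25.  94.  17.  55. -74.] 10.7333
```

Request:
carry_out(motion=[0.26,-1,-16.5,0,-7,0.26,-1,-16.5,0,-7,0.26,-1,-16.5,0,-7,0.26,-1,-16.5,0,-7,0.26,-1,-16.5,0,-7,0.26,-1,-16.5,0,-7,0.26,-1,-16.5,0,-7,0.26,-1,-16.5,0,-7,0.26,-1,-16.5,0,-7,0.26,-1,-16.5,0,-7,0.26,0,-5,0,-2,0.26,0,0,0,0])

```text
clock: 11.73
eef_pos: [0.511, 0.1733, 0.0804]
tool_rot: [[-0.502, 0.865, 0.0], [0.865, 0.502, -0.001], [-0.001, -0.0, -1.0]]
force: [0.8, 0.9, 0.2]
opening: 0.0244
```

```bash
python3 pol.py; python3 snap.py k scene
```

```text
r 0.13636742924538503 az 120.64220753117225 toolaz 120.10660453569733 z 0.08040984653674588 F [0.8 0.9 0.2] 0.024438697392697335 [ 11.  27. -45. 114.  25.  49. -18.] 11.7333
11.7833 [0.5118 0.1736 0.0804] [-0.2  0.8 -0.3] 0.024216011515344346 [ 11.  27. -45. 114.  25.  49. -18.]
```

View pics/k_scene.png

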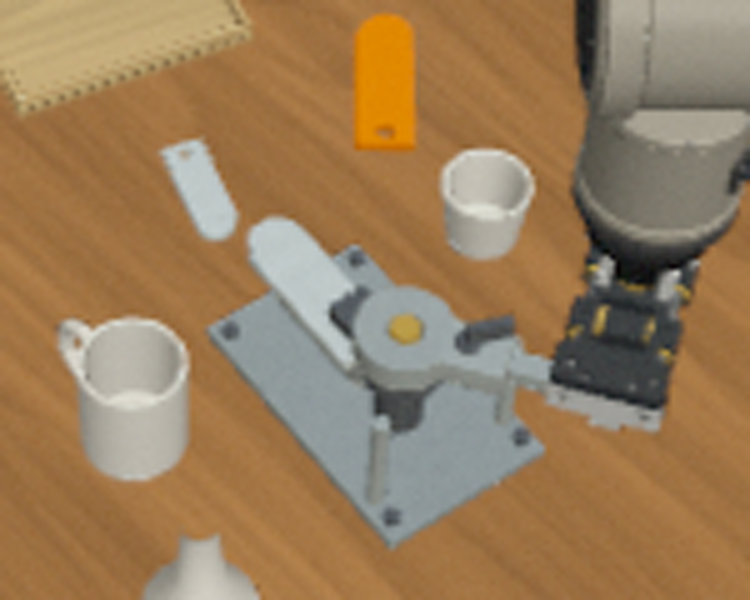

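The dark clamp arm now shows visibly higher, at (352,300). I'll do a partial third stroke for pin clearance.

Request:
carry_out(motion=[0.26,-1,16.5,0,7,0.26,-1,16.5,0,7,0.26,-1,16.5,0,7,0.26,-1,16.5,0,7,0.26,-1,16.5,0,7,0.26,-1,16.5,0,7,0.26,-1,16.5,0,7,0.26,-1,16.5,0,7,0.26,-1,16.5,0,7,0.26,-1,16.5,0,7,0.26,0,5,0,2,0.26,0,0,0,0])

```text
clock: 12.78
eef_pos: [0.6714, 0.156, 0.0798]
tool_rot: [[0.673, 0.74, 0.0], [0.74, -0.673, -0.001], [-0.0, 0.0, -1.0]]
force: [-1.0, -1.1, 0.5]
opening: 0.0247
```

Request:
carry_out(motion=[0.26,-1,-16.5,0,-7,0.26,-1,-16.5,0,-7,0.26,-1,-16.5,0,-7,0.26,-1,-16.5,0,-7,0.26,-1,-16.5,0,-7,0.26,-1,-16.5,0,-7,0.26,0,0,0,0])

```text
clock: 13.37
eef_pos: [0.5774, 0.1922, 0.0803]
tool_rot: [[-0.008, 1.0, -0.001], [1.0, 0.008, -0.001], [-0.001, -0.001, -1.0]]
force: [0.7, 0.9, -0.0]
opening: 0.0244
```

```bash
python3 pol.py; python3 snap.py l wrist
```

```text
r 0.13625331374800317 az 91.2853794038435 toolaz 90.48581018376045 z 0.08026109186326214 F [ 0.7  0.9 -0. ] 0.024357170783492553 [  3.  30. -36. 105.  22.  52. -43.] 13.3667
13.4167 [0.5792 0.1919 0.0804] [ 1.6  1.  -0.4] 0.024724667994666605 [  3.  31. -36. 105.  22.  52. -43.]
```

View pics/l_wrist.png

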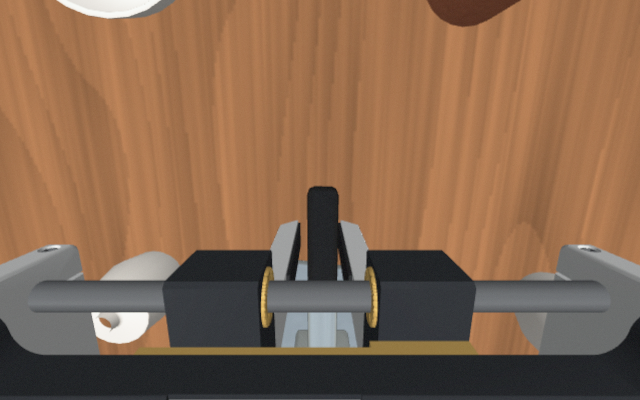

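Request:
carry_out(motion=[0.5,0,0,0,0,0.5,0,0,0,0,0.5,0,0,-20,0,0.5,0,0,-35,0,0.5,0,0,-40,0,0.7,-20,0,-25,0,0.7,-40,0,0,0,0.7,-40,0,0,0,0.7,-40,0,0,0,0.7,-40,0,0,0,0.7,-40,-10,0,0,0.7,-12,0,0,6.5])

```text
clock: 14.42
eef_pos: [0.5685, -0.0476, 0.1998]
tool_rot: [[0.121, 0.993, -0.001], [0.993, -0.121, -0.002], [-0.002, -0.001, -1.0]]
force: [1.0, -0.8, -0.0]
opening: 0.0659
```

```bash
python3 pol.py; python3 snap.py m wrist,scene
```

```text
r 0.10429123401961857 az -96.62142994458156 toolaz 83.06541303779815 z 0.19982568075972748 F [ 1.  -0.8 -0. ] 0.06587013510861366 [ 27.  18. -35. 104.  12.  61. -19.] 14.4167
14.5167 [ 0.5696 -0.0445  0.2002] [ 0.7  1.1 -0.1] 0.06589300483634802 [ 26.  18. -35. 104.  12.  61. -20.]
```

View pics/m_wrist.png

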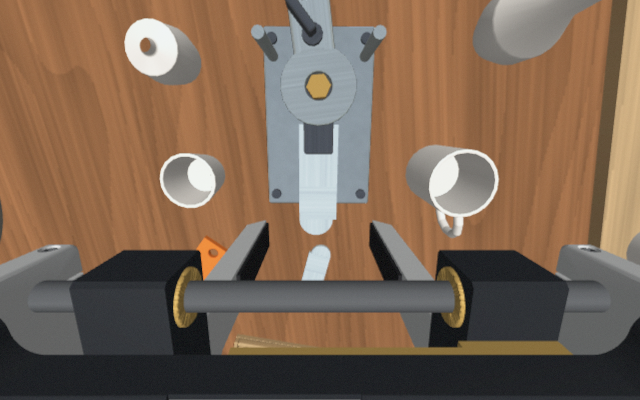

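View pics/m_scene.png

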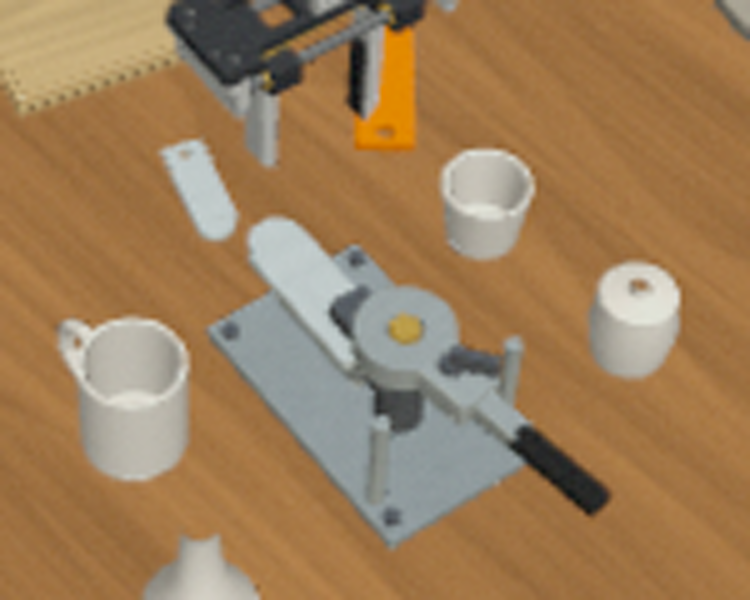

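Run:
```python
from h import *
a=load("a_scene");m=load("m_scene")
c=[cv2.resize(f["pixels"][215:255,325:365,::-1],None,fx=10,fy=10,interpolation=cv2.INTER_CUBIC) for f in(a,m)]
cv2.imwrite("pics/n.png",np.hstack(c))
u=np.array([.122,.9926]);v=np.array([-.9926,.122]);S=np.array([.5803,.0563])
# predict pixel of arm end top corners for z
for z in(.070,.0745,.0765,.078):
    P=[np.r_[S-.062*u+s*.015*v,z] for s in(1,-1)]
    print(z,((proj(a,P)-[325,215])*10).round(0).tolist())
```

```text
0.07 [[165.0, 73.0], [92.0, 115.0]]
0.0745 [[165.0, 65.0], [93.0, 107.0]]
0.0765 [[166.0, 62.0], [93.0, 103.0]]
0.078 [[166.0, 59.0], [93.0, 100.0]]
```

View pics/n.png

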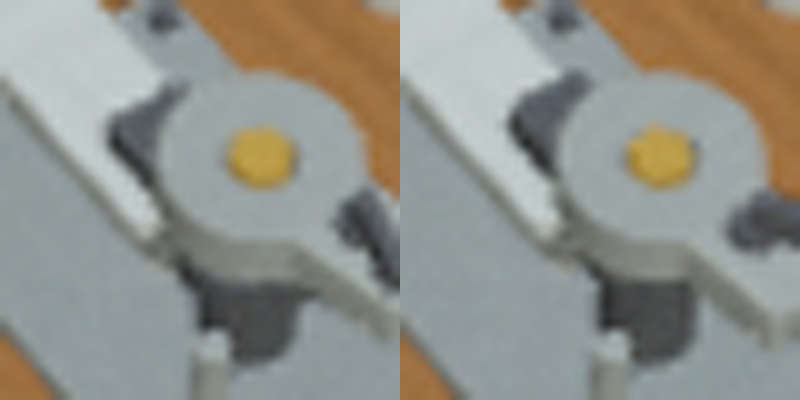

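The arm's upper corner rose from row 85 to row 70 of the zoom, about 7–8 mm, which is roughly 2.4 rad. The template stays centred at column 318. Next is the grasp.

Request:
carry_out(motion=[0.7,4,0,30,0,0.7,0,0,40,0,0.7,0,0,40,0,0.7,0,0,30,0,0.7,0,0,16,0,0.7,0,0,8,0,0.7,0,0,0,0,0.7,0,0,0,0], force=30)

```text
clock: 15.18
eef_pos: [0.5706, -0.0357, 0.0367]
tool_rot: [[0.116, 0.993, 0.001], [0.993, -0.116, 0.0], [0.001, 0.001, -1.0]]
force: [1.0, -0.7, 0.2]
opening: 0.0658
```

```bash
python3 pol.py; python3 snap.py o wrist,scene
```

```text
r 0.09226459387258988 az -96.16252913120756 toolaz 83.31041491593227 z 0.03674896476316894 F [ 1.  -0.7  0.2] 0.0657793229297301 [ 21.  30. -31. 112.  21.  44. -28.] 15.1833
15.2833 [ 0.571  -0.0362  0.0376] [ 0.3 -0.4  0.4] 0.06560891283362584 [ 21.  30. -31. 112.  21.  44. -28.]
```

View pics/o_wrist.png

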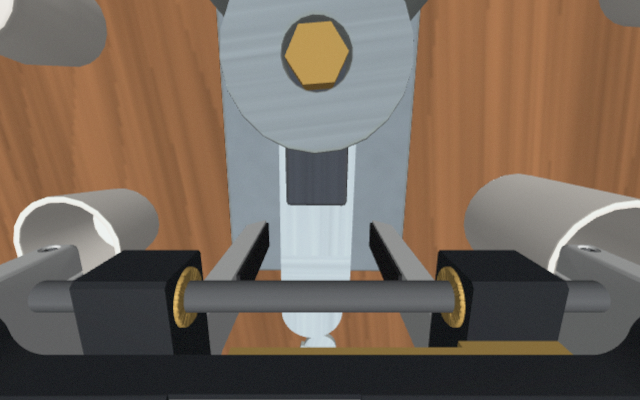

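View pics/o_scene.png

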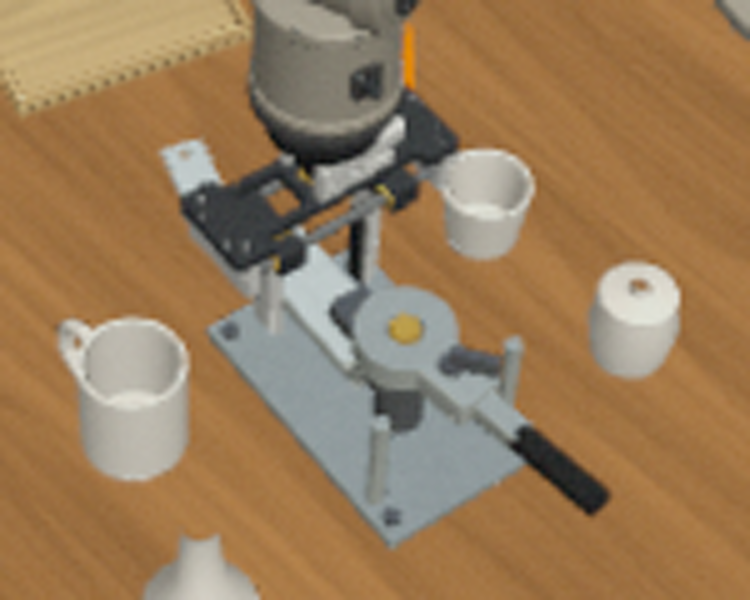

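Request:
carry_out(motion=[0.7,-5,-2,2,0,0.7,0,0,0,0,0.3,0,0,0,0,0.3,0,0,0,0,0.3,0,0,0,0,0.3,0,0,0,0,0.3,0,0,0,0], force=35)

```text
clock: 15.87
eef_pos: [0.5674, -0.0413, 0.0343]
tool_rot: [[0.117, 0.993, 0.0], [0.993, -0.117, -0.0], [0.0, 0.0, -1.0]]
force: [-0.4, -0.4, 2.8]
opening: 0.0439
```

```bash
python3 pol.py
```

```text
r 0.09813605241160789 az -97.64712881524815 toolaz 83.25901164265527 z 0.034319372865220056 F [-0.4 -0.4  2.8] 0.04385702634554258 [ 22.  30. -30. 112.  21.  44. -28.] 15.8667
```

The jaws stopped at 43.9 mm against a width of 44 mm, so the template is held. I'll draw it out slowly first.

Request:
carry_out(motion=[0.3,-3,0,0,0,0.3,-4,0,0,0,0.3,-4,0,0,0,0.3,-4,0,0,0,0.3,-5,0,0,0,0.3,-5,0,0,0])

```text
clock: 16.37
eef_pos: [0.5645, -0.0665, 0.0343]
tool_rot: [[0.117, 0.993, 0.0], [0.993, -0.117, 0.0], [0.0, 0.0, -1.0]]
force: [-0.2, 2.7, 4.8]
opening: 0.0432
```

```bash
python3 pol.py;python3 snap.py p wrist,scene
```

```text
r 0.1235522705186457 az -97.43810002811952 toolaz 83.25617553000806 z 0.03429364053533329 F [-0.2  2.7  4.8] 0.04322179447777089 [ 24.  30. -30. 112.  21.  44. -25.] 16.3667
16.4667 [ 0.5643 -0.0676  0.0343] [-0.1 -2.1  5.4] 0.04315439932997175 [ 24.  30. -30. 112.  21.  44. -25.]
```

View pics/p_wrist.png

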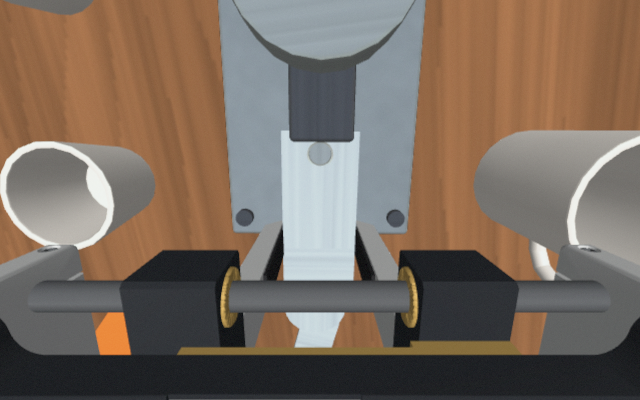

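The hole at (320,153) and the square end are now out from under the arm. I'll finish drawing, lift, carry to the tray and turn.

Request:
carry_out(motion=[0.3,-10,0,0,0,0.3,-15,0,0,0,0.3,-20,0,0,0,0.3,0,0,-20,0,0.3,0,0,-30,0,0.3,-15,-3,-20,0,0.3,-30,-5,0,0,0.3,-35,-6,0,0,0.3,-35,-6,0,0,0.3,-35,-6,0,0,0.3,-35,-6,0,0,0.3,-35,-6,0,0])

```text
clock: 17.47
eef_pos: [0.4933, -0.3275, 0.1037]
tool_rot: [[0.118, 0.993, -0.001], [0.993, -0.118, -0.0], [-0.0, -0.001, -1.0]]
force: [0.2, -0.6, -2.1]
opening: 0.0436
```

Request:
carry_out(motion=[0.3,-20,-3,0,7,0.3,0,0,0,7,0.3,0,0,0,7,0.3,0,0,0,7,0.3,0,0,0,7,0.3,0,0,0,7,0.3,0,0,0,7,0.3,0,0,0,7,0.3,0,0,0,7,0.3,0,0,0,7,0.3,0,0,0,7,0.3,0,0,0,7])

```text
clock: 18.47
eef_pos: [0.4887, -0.3453, 0.1036]
tool_rot: [[1.0, -0.02, -0.002], [-0.02, -1.0, 0.0], [-0.002, -0.0, -1.0]]
force: [-0.4, -0.8, -1.3]
opening: 0.0433
```

Request:
carry_out(motion=[0.3,0,0,0,7,0.3,0,0,0,7,0.3,0,0,0,3,0.3,0,0,0,0])

```text
clock: 18.8
eef_pos: [0.4889, -0.3451, 0.1036]
tool_rot: [[0.951, -0.308, -0.002], [-0.308, -0.951, 0.0], [-0.001, 0.0, -1.0]]
force: [-0.5, 0.2, -1.6]
opening: 0.0433
```

```bash
python3 pol.py;python3 snap.py q wrist,scene; python3 -c "
import cv2,numpy as np
f=np.load('pics/q_scene.npz')['pixels'][...,::-1]; cv2.imwrite('pics/q2.png',cv2.resize(f[60:210,180:380],None,fx=4,fy=4))"
```

```text
r 0.41140929982350555 az -102.86217018931218 toolaz -17.945198208618876 z 0.10361755047684137 F [-0.5  0.2 -1.6] 0.04325317611938317 [ 34.  24.  -7. 107.   4.  50. -82.] 18.8
18.9 [ 0.4893 -0.3448  0.1038] [ 0.4  0.5 -2.1] 0.04321566109394645 [ 34.  24.  -7. 107.   4.  50. -82.]
```

View pics/q_wrist.png

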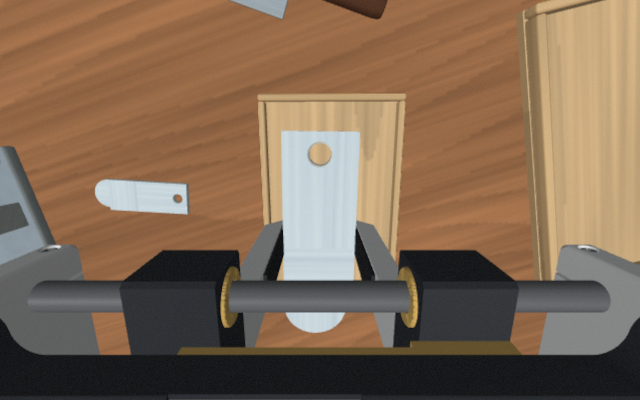

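View pics/q2.png

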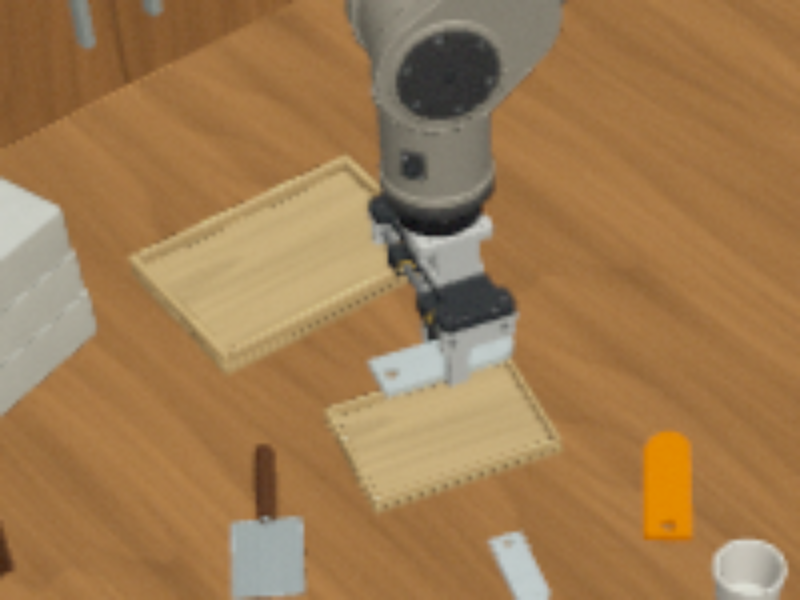

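The template is level over the tray, about 11 mm off centre across it. I'll correct that and lower to just above the tray floor.

Request:
carry_out(motion=[0.3,2,11,0,0,0.3,0,0,25,0,0.3,0,0,30,0,0.3,0,0,20,0,0.3,0,0,10,0,0.3,0,0,7,0,0.3,0,0,3,0,0.3,0,0,0,0,0.3,0,0,0,0])

```text
clock: 19.65
eef_pos: [0.4893, -0.3559, 0.0101]
tool_rot: [[0.952, -0.305, 0.001], [-0.305, -0.952, -0.001], [0.001, 0.0, -1.0]]
force: [-0.0, 0.3, -1.9]
opening: 0.0431
```

```bash
python3 pol.py;python3 snap.py r wrist
```

```text
r 0.4218922553697209 az -102.48952289395723 toolaz -17.731976717809836 z 0.010073162896738923 F [-0.   0.3 -1.9] 0.04306063770408659 [ 35.  31.  -6. 109.   5.  40. -82.] 19.65
19.7 [ 0.4893 -0.3559  0.0102] [-0.2 -0.1 -1.3] 0.04339212378681325 [ 35.  31.  -6. 109.   5.  40. -82.]
```

View pics/r_wrist.png

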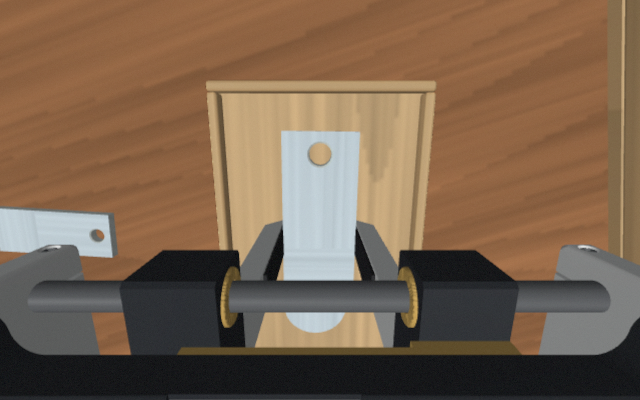

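The template is inside the rim and centred. I'll go down 2 mm more, open, and go up.

Request:
carry_out(motion=[0.3,0,0,2,0,0.3,0,0,0,0,0.5,0,0,0,0,0.6,0,0,0,0,0.6,0,0,0,0,0.6,0,0,-5,0,0.6,0,0,-15,0,0.6,0,0,-30,0,0.6,0,0,-40,0,0.6,0,0,-40,0,0.6,0,0,-40,0,0.6,0,0,0,0])

```text
clock: 20.7
eef_pos: [0.4918, -0.3572, 0.1856]
tool_rot: [[0.952, -0.305, 0.009], [-0.305, -0.952, -0.005], [0.01, 0.002, -1.0]]
force: [0.4, -0.7, 0.6]
opening: 0.0563
```

Request:
carry_out(motion=[0.6,-40,0,0,0,0.6,-40,0,0,0,0.6,-20,0,0,0,0.6,0,0,0,0,0.6,0,0,0,0])

```text
clock: 21.12
eef_pos: [0.3931, -0.3251, 0.178]
tool_rot: [[0.952, -0.305, 0.001], [-0.305, -0.952, -0.001], [0.001, 0.001, -1.0]]
force: [-0.2, 0.2, -0.4]
opening: 0.0566
```

```bash
python3 pol.py;python3 snap.py s wrist,scene,top; python3 -c "
import cv2,numpy as np
f=np.load('pics/s_scene.npz')['pixels'][...,::-1]; cv2.imwrite('pics/s2.png',cv2.resize(f[60:260,180:430],None,fx=3,fy=3))"
```

```text
r 0.42470362738036394 az -116.18624998464846 toolaz -17.78575766227602 z 0.1780392034524429 F [-0.2  0.2 -0.4] 0.05657022311542211 [ 38.  11.  -7. 114.   2.  55. -77.] 21.1167
21.2667 [ 0.3946 -0.3251  0.1774] [ 0.  -0.4 -0.8] 0.05619998119837409 [ 38.  11.  -7. 114.   2.  55. -77.]
```

View pics/s_wrist.png

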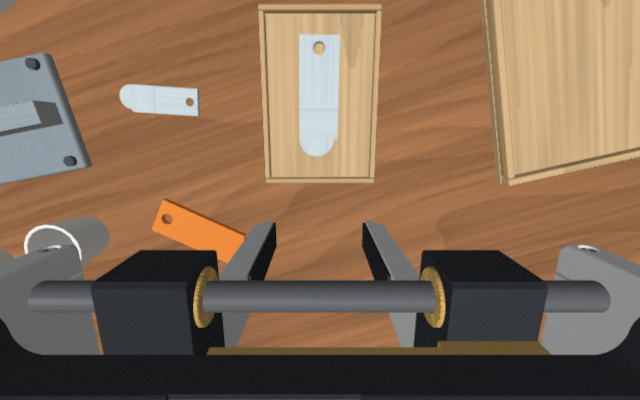

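View pics/s2.png

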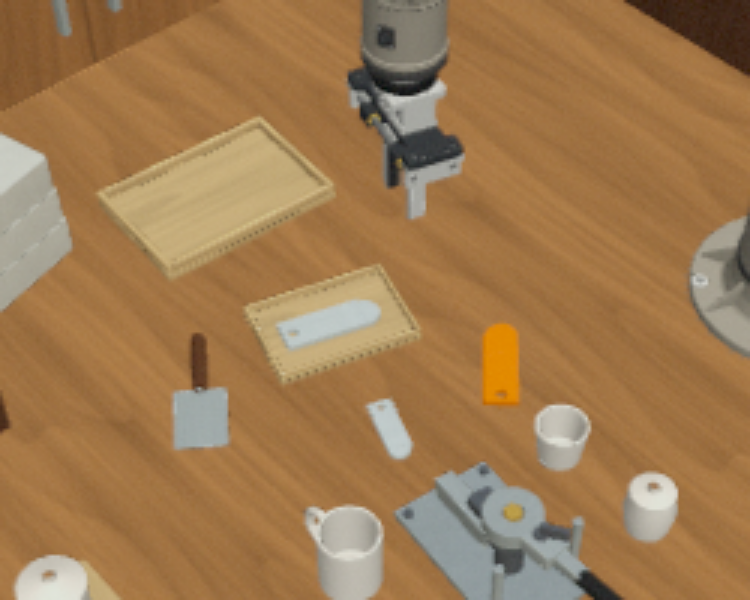

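The template lies flat and centred in the small tray (wrist view: square end at row 35, round end at row 157, between the rims). I'll check the numbers and hand in.

Run:
```python
from h import *
from cell import ticket
w=load("s_wrist"); P=ray(w,[(319.5,35),(316.5,157)],.014); c=P.mean(0)
d=c[:2]-[.4875,-.3557]; a=np.radians(-18.2); print("centre",c.round(4),"len",np.linalg.norm(P[1]-P[0]),"along,across",d@[np.cos(a),np.sin(a)],d@[-np.sin(a),np.cos(a)])
ticket.finish_job()
```

```text
centre [ 0.4891 -0.3563  0.014 ] len 0.13056443512976135 along,across 0.0017046822251798573 -6.742915356165919e-05
the job is handed in; nothing more can be done
```

The template is lying flat in the small tray and the gripper has let go; I handed the job in at about 21 s of the 72 s allowed. No verdict is reported.

- **Undoing the clamp:** I pushed the direction lever to the loosening side, then caged the handle loosely. Two full strokes and one partial one undid the screw.
- **Moving the template:** I gripped it by its sides (jaws stopped at 43.9 mm), drew it out with only a few newtons of resistance, and turned it to match the tray. I then lowered it in, opened the jaws and backed the arm away.

**Last checks:**
- **Template:** its centre is about 2 mm from the tray's centre along its length and less than 1 mm across. Its measured length is 130.6 mm against 130 mm, and it looks flat.
- **Screw:** it was not read directly. The stroke count gives at least about 2.1 rad. A rough reading of the clamp arm's rise, 7–8 mm, gives about 2.4 rad, and the template slid out freely.
- **Lever:** one reading from pixels was 0.69 rad, past its 0.55 stop, so I trust only its side (loosening), which the scene pictures confirmed.
- **Bystanders:** those in view in the last picture looked undisturbed. I did not measure their positions again, and I did not look at the vase, bowl or brush pot afterwards.

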